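# Lid from the tilted display tub to the spare tub, sealed

## Robot

A 7-joint arm with a two-finger parallel gripper is mounted at the origin on a cart in front of the work surface, level with it; the furniture and walls round the work are solid. World frame = base frame: x ahead of the robot, y to its left, z up, the work surface at z = 0. Lengths are in m, angles in rad, forces in N, time in s.
With the tool pointing down it reaches from about 0.4 to 0.85 m from the base axis. Payload 10.4 kg.
Tool frame: the origin (TCP) lies on the centre line of the jaws, within the pads' length; the fingertips stand 17 mm ahead of it and the grasp point (between the pads) lies 2 mm behind it; z points along the fingers, y is the line along which they close (so a half turn about z gives the same grasp; the last joint's range is limited). The gripper opens to 85 mm and grips with 20 to 120 N. Pads are 22 mm wide; open, the fingers measure 114 mm over their backs; the gripper's body (76 mm by 85 mm) begins 54 mm behind the grasp point. The pads swing forward as they close: fully open they stand 13 mm farther back than shut.
Start: joints at [1.286, 0.332, -0.065, 1.46, 0.022, 1.35, -0.088], TCP at [0.162, -0.604, 0.225] pointing down, gripper open.
Joint ranges: [-2.6, 2.6], [-0.5, 2.12], [-1.47, 1.34], [0.16, 2.42], [-1.27, 4.41], [0.06, 2.06], [-2.6, 2.6]. Speed limits (rad/s): [2.22, 2.22, 2.79, 2.79, 3.14, 3.14, 3.14].

## Interface

Orientations are given as a unit quaternion [x, y, z, w].
In Python, from workcell import sensors, imaging, order, spotter gives the robot as it stands. The module is installed in compiled form; this text tells all that it offers.
- The arm moves only by the shell command python3 -m inch 'ROWS' [FORCE]. ROWS is JSON, a list that holds one entry, the list of rows, each a list of 7 numbers: the shift along the tool's x, y, z in m, then the turn, a rotation vector about the tool's x, y, z in rad, then the closure, from -1 (fully open) to 1 (shut). In form: [[[x, y, z, ax, ay, az, hand], ...]]. A call has 1 to 10 rows; each row is the pose to reach, as a shift and turn from the pose commanded when the call began, along the tool's axes at that moment; what a row does not reach only later rows make up. A row lasts 1/10 s, in which the tool goes at most 50 mm and 8.59 degrees, less where a joint would pass 70% of its speed; a pose out of reach is approached as far as the arm can. A call with a gripper value outside its range is refused whole. The fingers move at their own pace and stop on an object; FORCE is the grip in N (left out, the last holds). Time passes only in rows, so rows that repeat a pose let the fingers close. It gives the time, the measured TCP pose, the force, the opening and the grip force at its end, in the units of the state.
- sensors.get_obs(): the state, without advancing time (a new reading comes with each control period).
- imaging.camera(name): name is "side" or "top"; returns the picture (400x640x3 uint8, blue, green, red); there is no depth.
- imaging.calibration(name): a dict with "mtx" (3x3 intrinsics, pixels), "D" ([k1, k2, p1, p2, k3] as OpenCV has them; the pictures are not rectified), "R" (3x3) and "t" (3): a world point X has camera coordinates R X + t. Camera axes: x right, y down, z forward; pixel columns grow to the right and rows downward; lengths in m; the calibration is good to about 2 mm. A picture is of the moment at which its call begins. calibration takes no time and is no camera call.
- order.hand_in(): hands the job in; it is judged then, once.
Trained networks look in the newest picture that a camera, given by its name, has taken for a name from the list of things; names that differ only in an ending like _2 or _b are one class to them, and where a whole thing is asked for, a point or a joint stands for the part that bears it (a point fixed in the world has none). Each returns a list of dicts, best first, with "conf" (0 to 1); they miss things now and then, are a little off and sometimes report something else, mostly with a low value. They report only what shows in the picture. A call takes as long as a camera call.
- spotter.look_for(label, camera): "pixel" ([column, row] in pixels, amid what is visible of it).
The state is a dict: "clock": time; "joint_pos": joint angles; "joint_velocities": joint speeds; "tau": joint torques, N m; "position": TCP position; "ee_rot": TCP orientation; "ft_force": force on the tool from outside, world axes, zero at the start; "torque": the same for the moment, N m; "grip_width": opening from 0.0 (shut) to 1.0 (fully open); "grasp_force": force on a finger pad.
Only numpy, scipy, OpenCV 4.12 (cv2) and the standard library are available. Lean on these libraries where they do the work, as an engineer would, in place of code of your own. Each camera call takes 0.05 s, during which the arm holds its last target. There are 200 camera calls.

## Task

Open the tilted display tub for trading: lift its yellow lid off, put it on the open spare tub that stands level on the counter, then press the lid down all round, corner by corner, until the seal is fully seated everywhere. Use the lid to press the seal, and leave everything else on the counter where it is.

Things in the scene. Friction and masses are not known exactly. Their poses are not given: they have to be found in the camera images.
- lid_handle (a point): Point inside the white bar handle of the loose yellow lid, 24 mm above the plate's top (30 mm above its underside). z is the plate's normal, out of the handle's top; y runs along the handle, x across it. Handle 18 mm wide (x), 80 long (y), its top 34 mm above the plate's top. At the start the lid rests loosely on the tilted display tub.
- lid: The same lid, axes alike; origin: centre of the plate's underside, which meets the tub's rim when fully seated. Plate 120 (x) x 160 (y) x 6 mm; a skirt 4 mm thick reaches 14 mm below the underside all round and slips over the outside of a tub with 2.5 mm play on each side. About 0.18 kg. A half turn about z makes no difference.
- display_mouth (a point): Centre of the rim plane of the display tub: blue, 107 x 147 mm outside, 60 mm deep, fixed on a wooden stand that tilts it 25 degrees, its mouth leaning toward -x of this frame (roughly toward the robot). Axes of the stand: z vertical, y along the tub's long side; the tub's own normal is (-0.423, 0, 0.906) in them.
- spare_mouth (a point): Centre of the rim plane of the spare tub: identical, open, level, fixed on the counter; rim 60 mm above the counter, outside 107 mm (x) by 147 mm (y), z up. A black rubber seal along the rim stands 5 mm proud of it until pressed down; each corner needs about 6 N. Corner pieces are centred 46 mm (x), 66 mm (y) from this point.
- seal0 (a joint): How far the front right (-x, -y) corner of the spare tub's seal (axes of spare_mouth) is pressed down, m: 0 = 5 mm proud of the rim, 0.005 = level with it. It yields at about 6 N, carries the lid's weight unmoved, and stays where it is pressed to. As one corner of the lid goes down, the opposite one may rise a few mm.
- seal1 (a joint): How far the front left (-x, +y) corner of the spare tub's seal (axes of spare_mouth) is pressed down, m: 0 = 5 mm proud of the rim, 0.005 = level with it. It yields at about 6 N, carries the lid's weight unmoved, and stays where it is pressed to. As one corner of the lid goes down, the opposite one may rise a few mm.
- seal2 (a joint): How far the back right (+x, -y) corner of the spare tub's seal (axes of spare_mouth) is pressed down, m: 0 = 5 mm proud of the rim, 0.005 = level with it. It yields at about 6 N, carries the lid's weight unmoved, and stays where it is pressed to. As one corner of the lid goes down, the opposite one may rise a few mm.
- seal3 (a joint): How far the back left (+x, +y) corner of the spare tub's seal (axes of spare_mouth) is pressed down, m: 0 = 5 mm proud of the rim, 0.005 = level with it. It yields at about 6 N, carries the lid's weight unmoved, and stays where it is pressed to. As one corner of the lid goes down, the opposite one may rise a few mm.
- wafer_bar: wrapped bar in a white and green wrapper, 52x153x14 mm, lying between the tubs; origin at the centre of its underside; a bystander, to be left alone
- jar_white: clear sweet jar with a white cap, 64 mm across, 100 mm tall, standing; origin at the centre of its underside; a bystander, to be left alone
- jar_red: clear sweet jar with a red cap, 64 mm across, 100 mm tall, standing; origin at the centre of its underside; a bystander, to be left alone
- stick_cup: clear cup of purple candy sticks, about 79 mm across and 135 mm tall, standing; origin at the centre of its underside; a bystander, to be left alone
- lolly: orange lollipop, 101 mm long, lying on the counter; origin at the centre of its underside; a bystander, to be left alone
- stapler: red stapler, 131 mm long, 45 mm tall, standing; origin at the centre of its underside; a bystander, to be left alone

How it is judged:
By the outcome, as a careful person would: the job done as asked, in the order asked, and still so for the second after the job is handed in, with the robot touching nothing.
It also fails if it takes over 64 s, if anything falls off the work surface, if the arm or the gripper's body presses on something with over 40 N, if the wrist force passes 120 N, or if a joint passes its speed limit or range.

## Working session

There is one attempt and no reset: what is moved stays moved. The work goes in short steps, Python scripts to look and compute and a shell command to move; the robot and the scene stay as the last step left them, time stands still between calls to the robot, and variables do not carry over. Pictures are saved under pics/ and viewed, at most 10 in all, crops included, and the job is handed in when it is done.

```bash
mkdir -p pics; python3 - <<'E'
from workcell import sensors, imaging, order, spotter
import cv2,numpy as np
np.set_printoptions(precision=4,suppress=True)
o=sensors.get_obs()
for k in o: print(k,np.array(o[k]))
for c in("side","top"):
    cv2.imwrite(f"pics/{c}0.png",imaging.camera(c))
    k=imaging.calibration(c); print(c,k)
    for n in("lid_handle","lid","display_mouth","spare_mouth","wafer_bar","seal0"):
        print(n,[(np.round(d['pixel']),round(d['conf'],2)) for d in spotter.look_for(n,c)[:3]])
E
```

```text
clock 0.0
joint_pos [ 1.2864  0.3329 -0.0647  1.4609  0.0216  1.3499 -0.0885]
joint_velocities [ 0.0002 -0.0009  0.0011  0.0017  0.0007 -0.0014  0.0005]
tau [ -0.0007 -62.5451   0.0486 -39.1605   0.0161   0.01    -0.0001]
position [ 0.1616 -0.6033  0.2243]
ee_rot [ 0.9914  0.1305 -0.0001 -0.0007]
ft_force [ 0.0895 -0.2194 -0.1227]
torque [ 0.0279  0.0308 -0.032 ]
grasp_force 0.0
grip_width 0.9996817273017491
side {'mtx': array([[506.092 ,   0.    , 315.3009],
       [  0.    , 506.092 , 193.7125],
       [  0.    ,   0.    ,   1.    ]]), 'D': array([-0.1555,  0.    ,  0.    ,  0.    ,  0.    ]), 'R': array([[ 0.995 ,  0.1   , -0.0034],
       [ 0.0568, -0.5925, -0.8036],
       [-0.0823,  0.7994, -0.5952]]), 't': array([-0.5184, -0.0074,  2.0562])}
lid_handle [(array([325., 150.]), 0.77)]
lid [(array([329., 150.]), 0.93)]
display_mouth [(array([336., 169.]), 0.9)]
spare_mouth [(array([308., 225.]), 0.7)]
wafer_bar [(array([308., 199.]), 0.57)]
seal0 [(array([304., 204.]), 0.61), (array([296., 232.]), 0.56), (array([308., 198.]), 0.2)]
top {'mtx': array([[516.9993,   0.    , 315.2779],
       [  0.    , 516.9993, 198.9406],
       [  0.    ,   0.    ,   1.    ]]), 'D': array([-0.1444,  0.    ,  0.    ,  0.    ,  0.    ]), 'R': array([[ 0.0518, -0.9986,  0.0041],
       [-0.9609, -0.051 , -0.272 ],
       [ 0.2719,  0.0101, -0.9623]]), 't': array([-0.1219,  0.516 ,  1.5466])}
lid_handle [(array([210., 184.]), 0.58)]
lid [(array([211., 181.]), 0.65)]
display_mouth [(array([218., 203.]), 0.77)]
spare_mouth [(array([348., 204.]), 0.63)]
wafer_bar []
seal0 [(array([333., 187.]), 0.58), (array([362., 216.]), 0.49), (array([339., 220.]), 0.49)]
```

```bash
python3 - <<'E'
import cv2,numpy as np
a=cv2.imread('pics/top0.png')[110:290,130:450]; b=cv2.imread('pics/side0.png')[90:290,200:440]
cv2.imwrite('pics/t1.png',cv2.resize(a,None,fx=2.5,fy=2.5,interpolation=3))
cv2.imwrite('pics/s1.png',cv2.resize(b,None,fx=3,fy=3,interpolation=3))
E
```

```text
(no output)
```

View pics/t1.png

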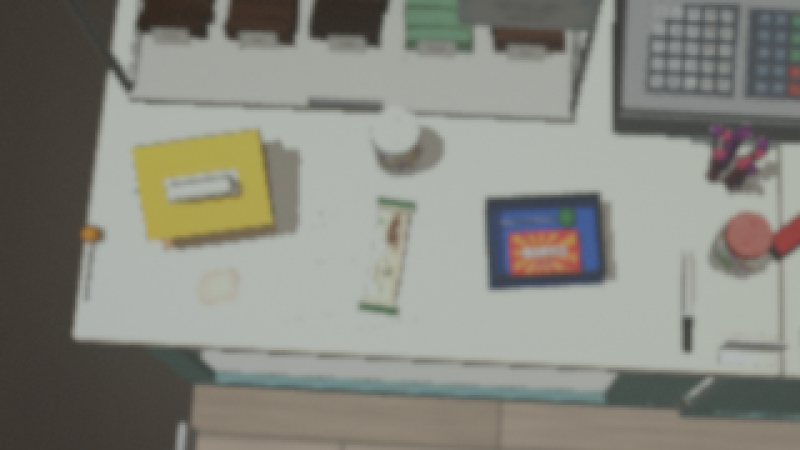

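View pics/s1.png

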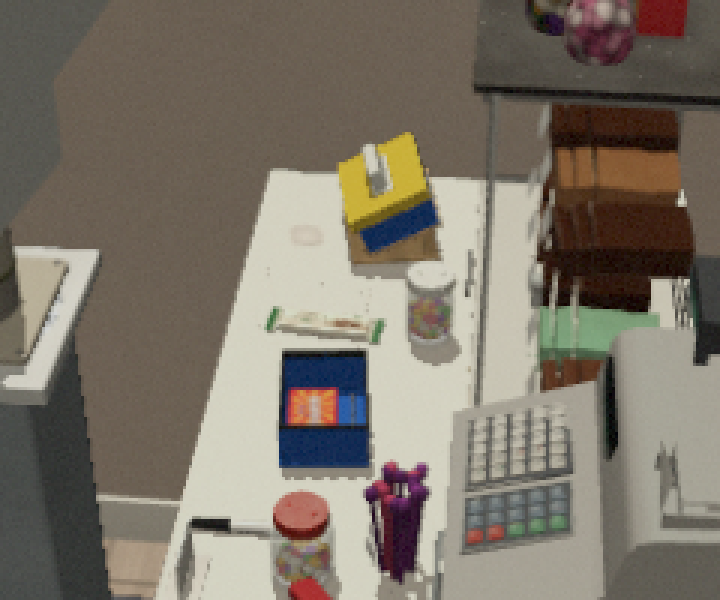

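The top crop shows the yellow lid centred at about full-picture pixel (211,184), with its handle at (210,184). The black-rimmed spare tub is at about (348,206), with the wafer bar between them at (285,212). The side crop has the lid at (329,150) and the spare tub at (308,227). Next I'll fit box models to the silhouettes in both views.

```bash
cat > h.py <<'E'
import cv2,numpy as np
from scipy.optimize import minimize
from scipy.spatial.transform import Rotation as Ro
from workcell import imaging,sensors,spotter
np.set_printoptions(precision=4,suppress=True)
S=8
def proj(c,X):
    k=imaging.calibration(c)
    return cv2.projectPoints(np.float64(X),cv2.Rodrigues(k['R'])[0],k['t'],k['mtx'],k['D'])[0][:,0]
def box(sx,sy,z0,z1): return np.array([[a*sx/2,b*sy/2,z] for a in(-1,1) for b in(-1,1) for z in(z0,z1)])
LID=box(.12,.16,-.014,.006); TUB=box(.107,.147,-.06,.004)
def pix(P,o): return (P-o+.5)*S-.5
def hull(P,shape):
    m=np.zeros(shape,np.uint8); cv2.fillConvexPoly(m,cv2.convexHull(np.int32(np.round(P*16))),255,shift=4); return m
def mask(img,roi,f):
    x0,y0,x1,y1=roi
    big=cv2.resize(img[y0:y1,x0:x1],None,fx=S,fy=S,interpolation=cv2.INTER_CUBIC)
    m=np.uint8(f(cv2.cvtColor(big,cv2.COLOR_BGR2HSV),big))*255
    cs=cv2.findContours(m,0,2)[0]; c=max(cs,key=cv2.contourArea)
    h=np.zeros_like(m); cv2.fillConvexPoly(h,cv2.convexHull(c),255); return h
yellow=lambda h,b:(h[...,0]>20)&(h[...,0]<34)&(h[...,1]>130)&(h[...,2]>60)
dark=lambda h,b:(b[...,2]<85)
def fit(views,pose,p0,pts,steps):
    # views: [(cam,roi,mask)] ; pose(p)->(R,t)
    def cost(p):
        R,t=pose(p); X=pts@R.T+t
        return sum((hull(pix(proj(c,X),np.array(r[:2])),m.shape)!=m).sum()/(m>0).sum() for c,r,m in views)
    n=len(p0); sim=np.vstack([p0]+[np.array(p0)+np.eye(n)[i]*steps[i] for i in range(n)])
    r=minimize(cost,p0,method='Nelder-Mead',options=dict(initial_simplex=sim,maxiter=600,xatol=1e-5,fatol=1e-5)); return r.x,r.fun
E
cat > f0.py <<'E'
from h import *
T=cv2.imread('pics/top0.png');Sd=cv2.imread('pics/side0.png')
rt,rs=(170,150,250,215),(305,125,355,180)
mt,ms=mask(T,rt,yellow),mask(Sd,rs,yellow)
tilt=Ro.from_euler('y',-25,degrees=True).as_matrix()
pl=lambda p:(Ro.from_euler('z',p[3]).as_matrix()@tilt,p[:3])
vs=[('top',rt,mt),('side',rs,ms)]
for v in(vs,vs[:1],vs[1:]):
    p,c=fit(v,pl,[.55,.23,.12,.08],LID,[.03,.03,.03,.05]); print('lid',p,c)
    if v is vs: R,t=pl(p); print('handle',t+R@[0,0,.03],R); P=p
ut,us=(310,175,385,235),(285,200,330,255)
nt,ns=mask(T,ut,dark),mask(Sd,us,dark)
ps=lambda p:(Ro.from_euler('z',p[2]).as_matrix(),np.r_[p[:2],.06])
vv=[('top',ut,nt),('side',us,ns)]
for v in(vv,vv[:1],vv[1:]):
    q,c=fit(v,ps,[.55,-.12,.05],TUB,[.03,.03,.05]); print('spare',q,c)
    if v is vv: Q=q
def draw(img,c,r,X):
    x0,y0,x1,y1=r; b=cv2.resize(img[y0:y1,x0:x1],None,fx=S,fy=S)
    cv2.polylines(b,[cv2.convexHull(np.int32(pix(proj(c,X),np.array(r[:2]))))],True,(0,0,255),1); return cv2.resize(b,(400,300))
R,t=pl(P);R2,t2=ps(Q)
cv2.imwrite('pics/fit.png',np.vstack([np.hstack([draw(T,'top',rt,LID@R.T+t),draw(Sd,'side',rs,LID@R.T+t)]),np.hstack([draw(T,'top',ut,TUB@R2.T+t2),draw(Sd,'side',us,TUB@R2.T+t2)])]))
E
python3 f0.py
```

```text
lid [0.5457 0.2368 0.0905 0.1946] 0.1279619536510461
handle [0.5332 0.2344 0.1177] [[ 0.8892 -0.1934 -0.4146]
 [ 0.1753  0.9811 -0.0817]
 [ 0.4226  0.      0.9063]]
lid [0.5703 0.2512 0.0134 0.2004] 0.014404499033949766
lid [0.5489 0.206  0.1103 0.1761] 0.04341471212917076
spare [ 0.5146 -0.1993  0.0979] 0.15696889390228447
spare [ 0.5152 -0.1972  0.1322] 0.11559068692270773
spare [ 0.5144 -0.2     0.0945] 0.04291781232134593
```

View pics/fit.png

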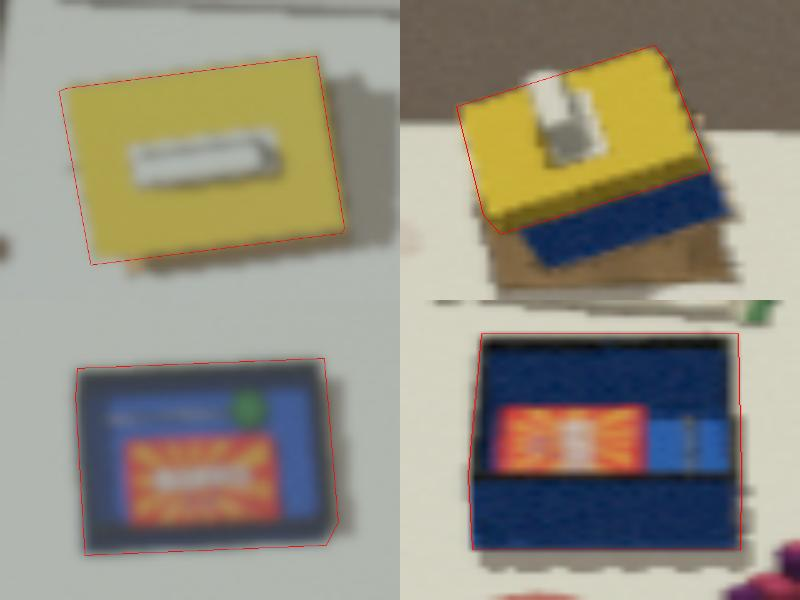

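The yellow threshold cuts into the blurred edges in the top view. I'll use half-level thresholds and refit.

```bash
sed -i 's/^yellow=.*/yellow=lambda h,b:(h[...,0]>20)\&(h[...,0]<36)\&(h[...,1]>75)\&(h[...,2]>60)/; s/^dark=.*/dark=lambda h,b:(b[...,2]<105)/' h.py
sed -i 's/^cv2.imwrite.*/G=cv2.cvtColor\nfor i,(c,r,m) in enumerate(vs+vv): pass\n&/' f0.py
python3 f0.py
python3 - <<'E'
from h import *
T=cv2.imread('pics/top0.png');
r=cv2.resize(T[110:290,130:450],None,fx=1,fy=1);h=cv2.cvtColor(T,cv2.COLOR_BGR2HSV)
print(h[170,178:245].tolist()); print(T[190,318:334].tolist(),T[190,364:384].tolist())
E
```

```text
lid [0.5457 0.2327 0.0941 0.2014] 0.06356638516109417
handle [0.5333 0.2302 0.1213] [[ 0.888  -0.2    -0.4141]
 [ 0.1813  0.9798 -0.0845]
 [ 0.4226  0.      0.9063]]
lid [0.5426 0.2308 0.1022 0.1829] 0.025598091611808153
lid [0.544  0.2467 0.0854 0.1866] 0.049715940010012845
spare [ 0.5139 -0.2001  0.112 ] 0.08348737971226257
spare [ 0.5148 -0.199   0.1261] 0.05344209592786934
spare [ 0.5148 -0.201   0.1012] 0.021824896056109776
[[60, 8, 181], [60, 8, 181], [56, 10, 180], [41, 16, 178], [30, 37, 171], [27, 86, 172], [27, 128, 173], [27, 139, 174], [27, 141, 173], [27, 141, 173], [27, 141, 174], [27, 143, 173], [27, 144, 174], [27, 142, 174], [27, 143, 175], [27, 141, 175], [27, 142, 174], [27, 142, 174], [27, 143, 175], [27, 142, 174], [27, 143, 175], [27, 141, 175], [27, 141, 175], [27, 142, 174], [27, 141, 175], [27, 143, 175], [27, 141, 175], [27, 141, 175], [27, 142, 174], [27, 144, 174], [27, 138, 175], [27, 140, 175], [27, 141, 175], [27, 141, 175], [27, 141, 175], [27, 138, 175], [27, 140, 175], [27, 140, 175], [27, 141, 175], [27, 140, 175], [27, 140, 175], [27, 140, 175], [2
[... 256 characters left out ...]
, 56, 110], [23, 34, 119], [23, 26, 126], [23, 26, 127], [23, 24, 127], [23, 26, 127], [23, 26, 127], [22, 21, 131], [27, 19, 137]]
[[176, 183, 177], [176, 183, 177], [175, 183, 177], [175, 182, 176], [172, 178, 173], [156, 162, 156], [122, 126, 121], [89, 91, 86], [77, 76, 72], [76, 74, 70], [74, 73, 69], [75, 72, 68], [75, 71, 68], [76, 71, 67], [76, 71, 67], [77, 71, 65]] [[78, 64, 57], [80, 65, 59], [79, 65, 57], [78, 65, 59], [75, 67, 62], [87, 89, 86], [116, 124, 121], [140, 148, 145], [150, 158, 155], [154, 162, 158], [162, 170, 166], [170, 178, 173], [174, 182, 177], [174, 182, 177], [173, 181, 176], [174, 183, 177], [174, 183, 177], [174, 182, 177], [174, 182, 177], [174, 182, 177]]
```

View pics/fit.png

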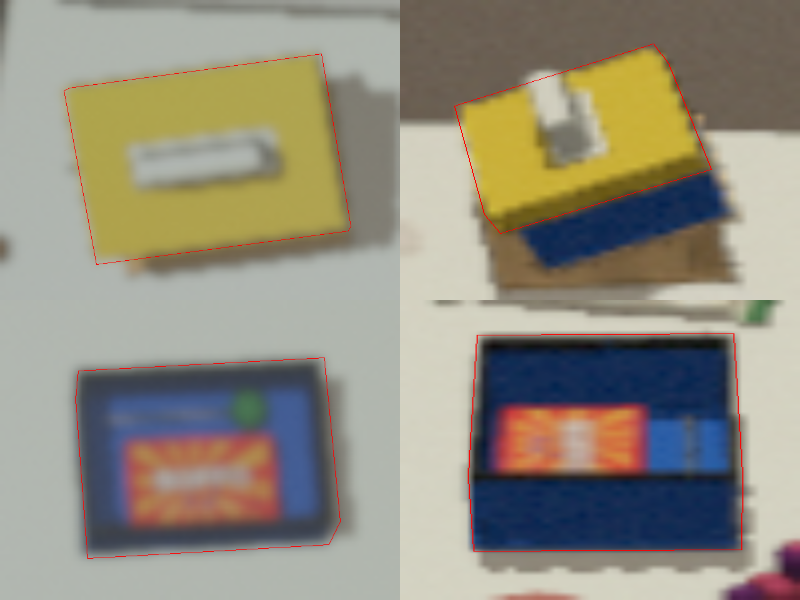

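The fits look good. Lid: about (0.5455, 0.232, 0.094), yaw 0.195. Spare tub: about (0.5145, -0.200), yaw 0.105. Next I'll compute the approach moves.

```bash
cat >> h.py <<'E'
def toolR(yaw,tilt=0): # tool x along lid y, tool y along lid x, z into lid; yaw rad, tilt deg
    L=Ro.from_euler('z',yaw).as_matrix()@Ro.from_euler('y',-tilt,degrees=True).as_matrix()
    return np.column_stack([L[:,1],L[:,0],-L[:,2]])
def rel(p,R,frm=None):
    if frm is None: o=sensors.get_obs(); frm=(np.array(o['position']),Ro.from_quat(o['ee_rot']).as_matrix())
    p0,R0=frm
    return np.r_[R0.T@(np.array(p)-p0),Ro.from_matrix(R0.T@R).as_rotvec()]
E
python3 - <<'E'
from h import *
R=toolR(.195,25); n=-R[:,2]; o=np.array([.5455,.232,.094]); pre=o+n*.12; g=o+n*.030
print(rel([.42,-.35,.35],toolR(-.6)), 'pre',pre)
frm=(np.array([.42,-.35,.35]),toolR(-.6))
print(rel(pre,R,frm),rel(g,R,(pre,R)))
E
```

```text
[ 0.3151 -0.1782 -0.1249  0.0001  0.     -0.709 ] pre [0.4957 0.2222 0.2028]
[ 0.515  -0.2606  0.1472 -0.413   0.1734 -0.7821] [0.   0.   0.09 0.   0.   0.  ]
```

```bash
python3 -m inch '[[[0.1,-0.06,-0.12,0,0,-0.2,-1],[0.315,-0.178,-0.125,0,0,-0.709,-1],[0.315,-0.178,-0.125,0,0,-0.709,-1],[0.315,-0.178,-0.125,0,0,-0.709,-1],[0.315,-0.178,-0.125,0,0,-0.709,-1],[0.315,-0.178,-0.125,0,0,-0.709,-1],[0.315,-0.178,-0.125,0,0,-0.709,-1],[0.315,-0.178,-0.125,0,0,-0.709,-1],[0.315,-0.178,-0.125,0,0,-0.709,-1],[0.315,-0.178,-0.125,0,0,-0.709,-1]]]' 60; python3 - <<'E'
from h import *
print(rel([.42,-.35,.35],toolR(-.6)))
R=toolR(.195,25); n=-R[:,2]; o=np.array([.5455,.232,.094])
print(rel(o+n*.13,R),sensors.get_obs()['joint_pos'])
E
```

```text
clock: 1.7
position: [0.4205, -0.3498, 0.3503]
ee_rot: [0.884, 0.467, -0.0, 0.0]
ft_force: [0.1, -0.9, 0.3]
grip_width: 1.0
grasp_force: 0.0
[-0.0005 -0.0003  0.0003  0.0006  0.0003  0.0019]
[ 0.5121 -0.2629  0.1382 -0.4127  0.1735 -0.7801] [ 0.9469  0.1456 -0.3816  1.4378  0.0544  1.5679 -0.0293]
```

```bash
python3 -m inch '[[[0.4,-0.2,0.05,-0.3,0.13,-0.6,-1],[0.4,-0.2,0.05,-0.3,0.13,-0.6,-1],[0.4,-0.2,0.05,-0.3,0.13,-0.6,-1],[0.4,-0.2,0.05,-0.3,0.13,-0.6,-1],[0.4,-0.2,0.05,-0.3,0.13,-0.6,-1],[0.4,-0.2,0.05,-0.3,0.13,-0.6,-1],[0.4,-0.2,0.05,-0.3,0.13,-0.6,-1],[0.4,-0.2,0.05,-0.3,0.13,-0.6,-1],[0.512,-0.263,0.138,-0.413,0.173,-0.78,-1],[0.512,-0.263,0.138,-0.413,0.173,-0.78,-1]]]'; python3 -m inch '[[[0,0,0,0,0,0,-1]]]'; python3 - <<'E'
from h import *
R=toolR(.195,25); n=-R[:,2]; o=np.array([.5455,.232,.094])
print(rel(o+n*.13,R),sensors.get_obs()['joint_pos'])
E
```

```text
clock: 2.7
position: [0.4831, 0.1315, 0.2586]
ee_rot: [0.62, 0.754, 0.168, 0.139]
ft_force: [0.6, 0.7, -0.3]
grip_width: 1.002
grasp_force: 0.0
clock: 2.8
position: [0.481, 0.135, 0.2562]
ee_rot: [0.618, 0.756, 0.166, 0.137]
ft_force: [-1.4, -0.3, 0.7]
grip_width: 1.001
grasp_force: 0.0
[ 0.0827  0.0064  0.0517 -0.0023 -0.0002  0.0044] [ 0.6838 -0.3799 -0.8733  2.0547 -0.3539  0.9168  0.1392]
```

```bash
python3 -m inch '[[[0.083,0.006,0.052,-0.002,0,0.004,-1],[0.083,0.006,0.052,-0.002,0,0.004,-1],[0.083,0.006,0.052,-0.002,0,0.004,-1],[0.083,0.006,0.052,-0.002,0,0.004,-1]]]'; python3 - <<'E'
from h import *
R=toolR(.195,25); n=-R[:,2]; o=np.array([.5455,.232,.094])
print(rel(o+n*.13,R),rel(o+n*.03,R),sensors.get_obs()['joint_pos'])
for c in("side","top"): cv2.imwrite(f"pics/{c}1.png",imaging.camera(c))
a=cv2.imread('pics/side1.png')[100:190,290:390];b=cv2.imread('pics/top1.png')[130:220,150:250]
cv2.imwrite('pics/c1.png',cv2.resize(np.hstack([a,b]),None,fx=4,fy=4,interpolation=2))
E
```

```text
clock: 3.2
position: [0.494, 0.2177, 0.2141]
ee_rot: [0.622, 0.752, 0.168, 0.138]
ft_force: [0.1, -1.2, 0.7]
grip_width: 1.001
grasp_force: 0.0
[ 0.004  -0.0025  0.0014  0.0009  0.0013 -0.0059] [ 0.0041 -0.0026  0.1014  0.0009  0.0013 -0.0059] [ 0.8128 -0.2798 -1.2207  2.0249 -0.2157  0.7936 -0.1445]
```

View pics/c1.png

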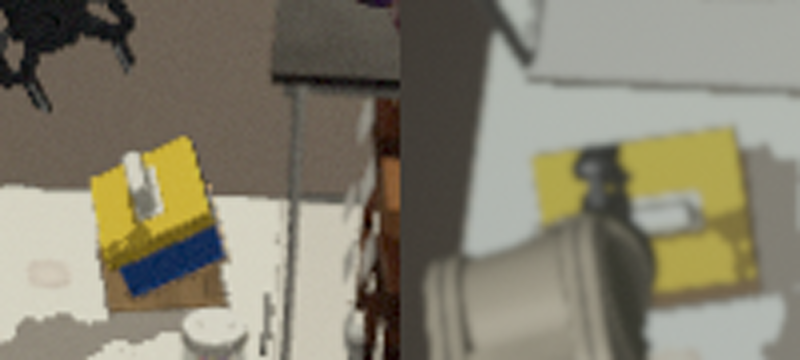

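The side view shows both open fingertips around (300,125) and (321,115), above and on the robot side of the handle at (325,145). I'll check that against the projected poses.

```bash
python3 - <<'E'
from h import *
o=sensors.get_obs();p=np.array(o['position']);R=Ro.from_quat(o['ee_rot']).as_matrix()
X=np.array([p+R@[0,s*.045,.004] for s in(-1,1)]+[p])
print('tips/tcp side',proj('side',X),'\ntop',proj('top',X))
Rt=toolR(.195,25);n=-Rt[:,2];q=np.array([.5455,.232,.094])
H=[q+Rt[:,0]*s*.04+n*.04 for s in(-1,1)]
print('handle ends side',proj('side',H),'top',proj('top',H))
E
```

```text
tips/tcp side [[304.5858 130.4574]
 [324.4179 121.3697]
 [314.0452 125.1657]] 
top [[209.7233 203.9008]
 [205.0646 173.2305]
 [207.1901 188.8276]]
handle ends side [[323.5599 146.7364]
 [321.5292 137.0317]] top [[222.5435 184.2463]
 [196.6764 187.8279]]
```

```bash
python3 -m inch '[[[0.004,-0.002,0.035,0,0,-0.006,-1],[0.004,-0.002,0.07,0,0,-0.006,-1],[0.004,-0.002,0.07,0,0,-0.006,-1],[0.004,-0.002,0.07,0,0,-0.006,-1]]]'; python3 - <<'E'
from h import *
R=toolR(.195,25); n=-R[:,2]; o=np.array([.5455,.232,.094])
print(rel(o+n*.03,R),sensors.get_obs()['joint_pos'])
for c in("side","top"): cv2.imwrite(f"pics/{c}2.png",imaging.camera(c))
a=cv2.imread('pics/side2.png')[110:185,290:365];b=cv2.imread('pics/top2.png')[140:215,170:245]
cv2.imwrite('pics/c2.png',cv2.resize(np.hstack([a,b]),None,fx=5,fy=5,interpolation=2))
E
```

```text
clock: 3.7
position: [0.5223, 0.2233, 0.1485]
ee_rot: [0.623, 0.752, 0.166, 0.138]
ft_force: [-0.5, 0.4, 0.2]
grip_width: 0.998
grasp_force: 0.0
[ 0.0041 -0.0009  0.0298 -0.0001  0.0039 -0.0067] [ 0.7259  0.131  -1.3382  2.0449  0.4596  0.7062 -0.6955]
```

View pics/c2.png

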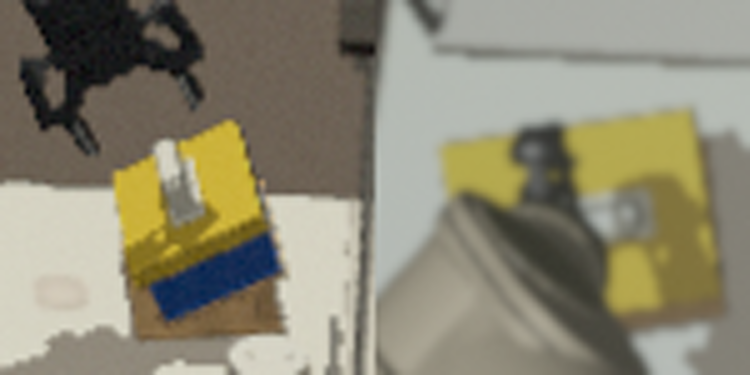

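The side view shows the tips at about (309,140) and (329,131), and the handle's far end at (323,138). The top view shows the far finger at about (204,173). I'll compare these with the predictions.

```bash
python3 - <<'E'
from h import *
o=sensors.get_obs();p=np.array(o['position']);R=Ro.from_quat(o['ee_rot']).as_matrix()
for z in(.004,-.01,-.03):
  X=np.array([p+R@[0,s*.047,z] for s in(-1,1)])
  print(z,'side',proj('side',X).round(1).tolist(),'top',proj('top',X).round(1).tolist())
for c in('top','side'): print(c,spotter.look_for('lid_handle',c))
E
```

```text
0.004 side [[310.8, 143.7], [331.2, 134.5]] top [[211.9, 201.9], [207.1, 171.3]]
-0.01 side [[309.4, 141.2], [329.8, 131.9]] top [[211.3, 202.6], [206.5, 171.8]]
-0.03 side [[307.3, 137.5], [327.8, 128.2]] top [[210.4, 203.7], [205.5, 172.5]]
top [{'pixel': [222.2, 179.6], 'conf': 0.71}]
side [{'pixel': [325.0, 149.1], 'conf': 0.91}]
```

```bash
python3 -m inch '[[[0,0,0.015,0,0,-0.004,-1],[0,0,0.03,0,0,-0.004,-1],[0,0,0.03,0,0,-0.004,-1]]]'; python3 -m inch '[[[0,0,0,0,0,0,0.3],[0,0,0,0,0,0,0.4],[0,0,0,0,0,0,0.5],[0,0,0,0,0,0,0.6],[0,0,0,0,0,0,0.7],[0,0,0,0,0,0,0.8]]]' 60
```

```text
clock: 4.2
position: [0.5331, 0.2288, 0.1226]
ee_rot: [0.619, 0.755, 0.166, 0.139]
ft_force: [-0.4, -0.3, 0.3]
grip_width: 0.999
grasp_force: 0.0
clock: 4.8
position: [0.5331, 0.2299, 0.1237]
ee_rot: [0.618, 0.755, 0.167, 0.139]
ft_force: [-7.2, -3.6, 10.0]
grip_width: 0.161
grasp_force: 58.5
```

```bash
python3 -m inch '[[[0,0,0,0,0,0,1],[0,0,0,0,0,0,1],[0,0,0,0,0,0,1],[0,0,0,0,0,0,1]]]' 60; python3 - <<'E'
from h import *
o=sensors.get_obs();print(o['joint_pos'],rel(np.array([.5455,.232,.094])-.03*toolR(.195,25)[:,2],toolR(.195,25)))
E
```

```text
clock: 5.2
position: [0.5331, 0.23, 0.1237]
ee_rot: [0.618, 0.755, 0.167, 0.139]
ft_force: [-7.2, -4.3, 10.6]
grip_width: 0.164
grasp_force: 58.5
[ 0.5864  0.2282 -1.239   2.0455  0.6249  0.6968 -0.8232] [-0.0004 -0.0012  0.0022  0.0021  0.0019  0.0042]
```

Gripped: 58 N, with the tips touching the plate. Now I'll lift along the lid's normal.

```bash
python3 -m inch '[[[0,0,-0.01,0,0,0,1],[0,0,-0.025,0,0,0,1],[0,0,-0.05,0,0,0,1],[0,0,-0.08,0,0,0,1],[0,0,-0.11,0,0,0,1],[0,0,-0.13,0,0,0,1],[0,0,-0.13,0,0,0,1]]]' 80; python3 - <<'E'
from h import *
o=sensors.get_obs();print(o['joint_pos'],o['ft_force'])
print('level',rel([.47,.2,.26],toolR(.195)), 'mid',rel([.47,.0,.27],toolR(.15)))
E
```

```text
clock: 5.9
position: [0.4795, 0.2202, 0.2447]
ee_rot: [0.617, 0.755, 0.169, 0.142]
ft_force: [-0.0, 0.2, -2.0]
grip_width: 0.14
grasp_force: 78.6
[ 0.6757 -0.3351 -1.0786  2.0116 -0.2441  0.8639 -0.1257] [-0.0063  0.2401 -1.9907]
level [-0.018  -0.0055 -0.0194  0.4446  0.004   0.0047] mid [-0.2141 -0.0372 -0.0445  0.4446 -0.006   0.0489]
```

```bash
python3 -m inch '[[[-0.21,-0.037,-0.045,0.444,-0.006,0.049,1],[-0.21,-0.037,-0.045,0.444,-0.006,0.049,1],[-0.21,-0.037,-0.045,0.444,-0.006,0.049,1],[-0.21,-0.037,-0.045,0.444,-0.006,0.049,1],[-0.21,-0.037,-0.045,0.444,-0.006,0.049,1],[-0.21,-0.037,-0.045,0.444,-0.006,0.049,1],[-0.21,-0.037,-0.045,0.444,-0.006,0.049,1],[-0.21,-0.037,-0.045,0.444,-0.006,0.049,1]]]'; python3 - <<'E'
from h import *
o=sensors.get_obs();print(o['joint_pos'],o['ft_force'])
print('above',rel([.5145,-.2,.2],toolR(.105)))
E
```

```text
clock: 6.7
position: [0.4686, 0.0048, 0.2663]
ee_rot: [0.651, 0.759, -0.002, -0.002]
ft_force: [0.0, 0.4, -1.1]
grip_width: 0.138
grasp_force: 78.4
[ 0.9196  0.0243 -1.0203  1.744   0.0197  1.3907  0.0477] [ 0.02    0.3657 -1.0564]
above [-0.2095  0.0148  0.0659 -0.0058 -0.0015  0.0469]
```

```bash
python3 -m inch '[[[-0.21,0.015,0.066,-0.006,-0.0015,0.047,1],[-0.21,0.015,0.066,-0.006,-0.0015,0.047,1],[-0.21,0.015,0.066,-0.006,-0.0015,0.047,1],[-0.21,0.015,0.066,-0.006,-0.0015,0.047,1],[-0.21,0.015,0.066,-0.006,-0.0015,0.047,1],[-0.21,0.015,0.066,-0.006,-0.0015,0.047,1],[-0.21,0.015,0.066,-0.006,-0.0015,0.047,1],[-0.21,0.015,0.066,-0.006,-0.0015,0.047,1]]]'; python3 - <<'E'
from h import *
o=sensors.get_obs();print(o['joint_pos'],o['ft_force'])
print('above',rel([.5145,-.2,.2],toolR(.105)))
for c in("side","top"): cv2.imwrite(f"pics/{c}3.png",imaging.camera(c))
a=cv2.imread('pics/side3.png')[140:260,250:370];b=cv2.imread('pics/top3.png')[130:250,290:410]
cv2.imwrite('pics/c3.png',cv2.resize(np.hstack([a,b]),None,fx=3.3,fy=3.3,interpolation=2))
E
```

```text
clock: 7.5
position: [0.515, -0.1998, 0.2007]
ee_rot: [0.669, 0.743, 0.0, 0.0]
ft_force: [0.5, 0.1, -1.3]
grip_width: 0.137
grasp_force: 78.5
[ 1.018   0.2954 -0.8611  1.6552  0.2313  1.2966  0.2211] [ 0.4744  0.0683 -1.3022]
above [-0.0001 -0.0005  0.0007  0.0012  0.0001  0.0007]
```

View pics/c3.png

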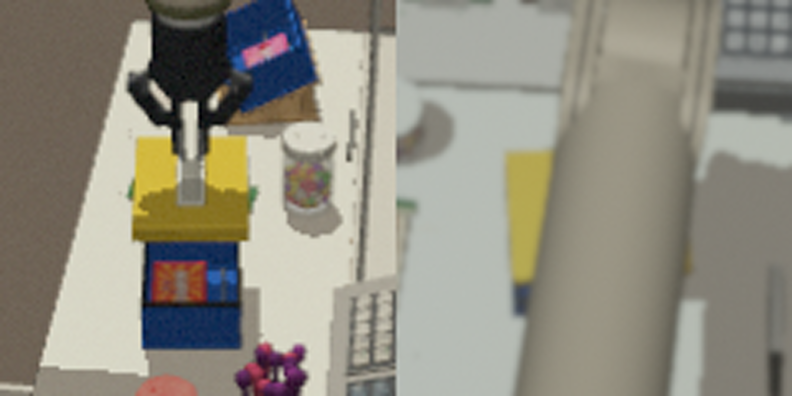

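Side view: the gripped lid is level above the spare tub. The lid spans columns 290-325 and rows 182-213, and the handle extends towards -y from the gripper. I'll fit the in-hand offset.

```bash
python3 - <<'E'
from h import *
Sd=cv2.imread('pics/side3.png');T=cv2.imread('pics/top3.png')
r=(280,172,335,222)
ye=lambda h,b:(h[...,0]>20)&(h[...,0]<36)&(h[...,1]>110)&(h[...,2]>50)
m=mask(Sd,r,ye)
for z in(.17,.173,.176,.18):
    f=lambda p:(Ro.from_euler('z',p[2]).as_matrix(),np.r_[p[:2],z])
    p,c=fit([('side',r,m)],f,[.515,-.23,.1],LID,[.02,.02,.05]); 
    R,t=f(p); print(z,p,round(c,4),'top L corners',proj('top',(LID@R.T+t)[[2,3,6,7]]).round(1).tolist())
f=lambda p:(Ro.from_euler('zyx',[p[3],p[4],p[5]]).as_matrix(),p[:3])
p,c=fit([('side',r,m)],f,[.515,-.23,.175,.1,0,0],LID,[.02,.02,.01,.05,.05,.05]);print('6d',p,c)
h=cv2.cvtColor(T,cv2.COLOR_BGR2HSV)
for y in(180,190,200,208): print(y,h[y,318:332,1].tolist())
for x in(328,332): print(x,h[168:222,x,1].tolist())
x0,y0,x1,y1=r
b=cv2.resize(Sd[y0:y1,x0:x1],None,fx=S,fy=S);R,t=f(p)
cv2.drawContours(b,cv2.findContours(m,0,2)[0],-1,(0,255,0),1);cv2.polylines(b,[cv2.convexHull(np.int32(pix(proj('side',LID@R.T+t),np.array(r[:2]))))],True,(0,0,255),1);cv2.imwrite('pics/f3.png',b)
E
```

```text
0.17 [ 0.5144 -0.2034  0.0969] 0.0296 top L corners [[325.9, 216.2], [326.1, 214.5], [323.9, 177.4], [324.1, 175.2]]
0.173 [ 0.5149 -0.2076  0.0951] 0.035 top L corners [[327.4, 215.8], [327.6, 214.2], [325.4, 176.9], [325.5, 174.8]]
0.176 [ 0.515  -0.2102  0.1115] 0.0379 top L corners [[328.6, 216.0], [328.8, 214.3], [325.9, 177.0], [326.1, 174.9]]
0.18 [ 0.5156 -0.2152  0.11  ] 0.0445 top L corners [[330.4, 215.5], [330.6, 213.9], [327.7, 176.5], [327.9, 174.3]]
6d [ 0.5151 -0.2124  0.1765  0.1196  0.001  -0.0215] 0.01920069871948385
180 [11, 9, 10, 12, 27, 81, 130, 139, 140, 142, 141, 141, 142, 142]
190 [9, 9, 10, 12, 17, 51, 106, 135, 140, 139, 141, 141, 141, 139]
200 [9, 11, 9, 9, 12, 25, 71, 123, 137, 139, 141, 139, 139, 138]
208 [9, 9, 9, 11, 11, 17, 50, 106, 135, 138, 138, 139, 138, 127]
328 [11, 10, 10, 11, 11, 11, 17, 44, 96, 133, 140, 142, 141, 142, 141, 139, 142, 139, 141, 142, 141, 139, 141, 139, 140, 139, 139, 141, 140, 141, 139, 139, 141, 139, 141, 141, 139, 141, 139, 138, 138, 138, 138, 139, 139, 137, 133, 108, 33, 62, 82, 70, 43, 28]
332 [11, 11, 11, 10, 10, 11, 19, 48, 102, 136, 142, 143, 142, 142, 141, 141, 142, 142, 142, 140, 139, 141, 142, 139, 140, 140, 140, 140, 139, 138, 137, 135, 133, 128, 127, 124, 120, 115, 112, 106, 98, 92, 85, 76, 70, 62, 51, 42, 36, 33, 33, 33, 35, 36]
```

View pics/f3.png

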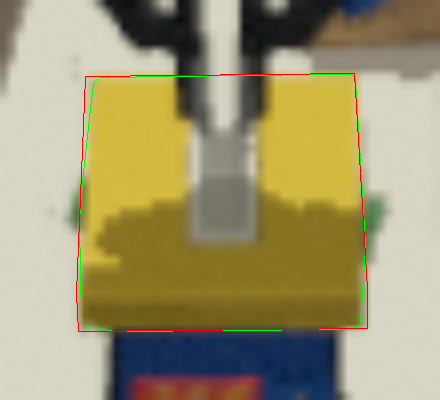

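The lid is nearly centred in the hand, about (.5145, -.202), underside about 32 mm below the TCP. I'll lower it to just above the rim and compare again at that height.

```bash
python3 -m inch '[[[0,0,0.04,0.001,0,0.001,1],[0,0,0.075,0.001,0,0.001,1],[0,0,0.08,0.001,0,0.001,1],[0,0,0.08,0.001,0,0.001,1],[0,0,0.08,0.001,0,0.001,1]]]'; cat > f4.py <<'E'
from h import *
import sys
k=sys.argv[1]
for c in("side","top"): cv2.imwrite(f"pics/{c}{k}.png",imaging.camera(c))
Sd=cv2.imread(f'pics/side{k}.png')
o=sensors.get_obs();P=np.array(o['position']);print('tcp',P,o['ft_force'])
r=(280,192,335,250)
ye=lambda h,b:(h[...,0]>20)&(h[...,0]<36)&(h[...,1]>110)&(h[...,2]>50)
m=mask(Sd,r,ye)
for dz in(.028,.031,.034):
    f=lambda p:(Ro.from_euler('z',p[2]).as_matrix(),np.r_[p[:2],P[2]-dz])
    p,c=fit([('side',r,m)],f,[.515,-.205,.1],LID,[.02,.02,.05]); 
    R,t=f(p); print(dz,p,round(c,4),'top L',proj('top',(LID@R.T+t)[[2,3,6,7]]).round(1).tolist())
h=cv2.cvtColor(cv2.imread(f'pics/top{k}.png'),cv2.COLOR_BGR2HSV)
for y in(190,200,210): print(y,h[y,320:332,1].tolist())
print(h[175:230,330,1].tolist())
a=cv2.resize(Sd[190:250,280:335],None,fx=8,fy=8,interpolation=2); cv2.imwrite(f'pics/c{k}.png',a)
E
python3 f4.py 4
```

```text
clock: 8.1
position: [0.5156, -0.2019, 0.122]
ee_rot: [0.67, 0.742, 0.0, 0.001]
ft_force: [0.0, -0.9, -1.0]
grip_width: 0.143
grasp_force: 78.5
tcp [ 0.5156 -0.2021  0.1219] [ 0.1476  0.9453 -1.1392]
0.028 [ 0.5158 -0.2088  0.1037] 0.0188 top L [[327.3, 222.0], [327.4, 220.4], [325.0, 184.8], [325.2, 182.8]]
0.031 [ 0.5155 -0.2052  0.0998] 0.0153 top L [[326.0, 222.1], [326.1, 220.6], [323.9, 185.0], [324.1, 183.1]]
0.034 [ 0.5152 -0.2013  0.1045] 0.0155 top L [[324.8, 222.5], [324.9, 221.0], [322.6, 185.4], [322.7, 183.5]]
190 [9, 12, 22, 59, 115, 135, 139, 139, 139, 139, 141, 139]
200 [10, 9, 14, 28, 81, 128, 139, 138, 139, 139, 139, 139]
210 [9, 10, 12, 19, 54, 112, 134, 138, 138, 138, 139, 141]
[9, 11, 11, 11, 9, 11, 11, 24, 58, 111, 136, 142, 141, 140, 139, 141, 141, 139, 140, 141, 140, 139, 139, 141, 139, 139, 140, 139, 139, 139, 138, 139, 138, 139, 138, 139, 139, 137, 138, 137, 139, 138, 138, 138, 138, 134, 109, 37, 36, 43, 13, 8, 9, 10, 9]
```

View pics/c4.png

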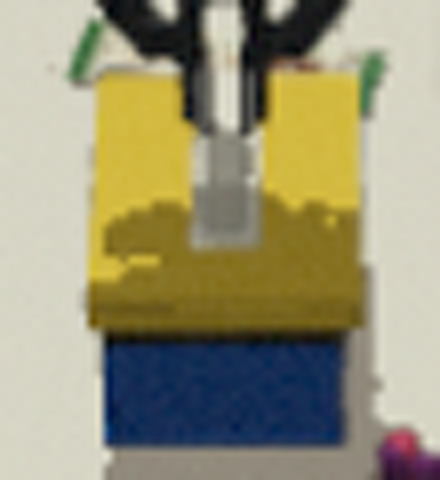

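The side view shows the lid skirt overhanging the tub almost symmetrically: lid front edge at columns 291-325, tub at 293-323. The lid is about 1 mm too far in +x and about 1.5 mm too far in -y. I'll correct that and start lowering.

```bash
python3 - <<'E'
from h import *
print(rel([.5147,-.2005,.112],toolR(.105)))
E
python3 -m inch '[[[0.0015,-0.001,0,0,0,0,1],[0.0015,-0.001,0.005,0,0,0,1],[0.0015,-0.001,0.008,0,0,0,1],[0.0015,-0.001,0.01,0,0,0,1],[0.0015,-0.001,0.01,0,0,0,1]]]'
python3 -m inch '[[[0,0,0.003,0,0,0,1],[0,0,0.006,0,0,0,1],[0,0,0.006,0,0,0,1]]]'
```

```text
[ 0.0017 -0.0007  0.0099  0.0016  0.0011 -0.0033]
clock: 8.7
position: [0.513, -0.2005, 0.1095]
ee_rot: [0.67, 0.742, -0.0, -0.001]
ft_force: [1.3, -0.0, -1.4]
grip_width: 0.14
grasp_force: 78.9
clock: 9.0
position: [0.513, -0.2005, 0.1034]
ee_rot: [0.67, 0.742, -0.0, -0.001]
ft_force: [0.1, 0.3, -1.1]
grip_width: 0.134
grasp_force: 78.9
```

```bash
python3 -m inch '[[[0,0,0.002,0,0,0,1],[0,0,0.004,0,0,0,1],[0,0,0.004,0,0,0,1]]]'; python3 -m inch '[[[0,0,0.002,0,0,0,1],[0,0,0.003,0,0,0,1],[0,0,0.003,0,0,0,1]]]'; python3 f4.py 5
```

```text
clock: 9.3
position: [0.5132, -0.2005, 0.0997]
ee_rot: [0.67, 0.742, -0.0, -0.001]
ft_force: [-0.3, 0.6, -1.7]
grip_width: 0.14
grasp_force: 78.9
clock: 9.6
position: [0.5135, -0.2006, 0.0978]
ee_rot: [0.67, 0.742, -0.0, -0.0]
ft_force: [-4.1, 0.5, 7.8]
grip_width: 0.142
grasp_force: 83.4
tcp [ 0.5135 -0.2006  0.0978] [-3.1765  0.7739  8.2707]
0.028 [ 0.5128 -0.2047  0.0959] 0.0417 top L [[325.5, 224.4], [325.7, 222.9], [323.7, 187.6], [323.8, 185.8]]
0.031 [ 0.5128 -0.2008  0.109 ] 0.0385 top L [[324.5, 224.9], [324.7, 223.4], [322.2, 188.2], [322.3, 186.3]]
0.034 [ 0.5129 -0.1984  0.0942] 0.0328 top L [[323.5, 224.6], [323.6, 223.2], [321.7, 188.0], [321.8, 186.2]]
190 [11, 17, 44, 101, 135, 138, 139, 139, 139, 139, 141, 139]
200 [9, 12, 27, 74, 122, 136, 139, 138, 139, 139, 138, 138]
210 [9, 11, 17, 43, 95, 131, 136, 137, 139, 139, 139, 138]
[9, 9, 9, 9, 9, 9, 11, 9, 11, 14, 24, 64, 113, 137, 139, 141, 139, 139, 139, 139, 141, 138, 139, 139, 139, 138, 139, 138, 138, 138, 138, 137, 137, 138, 139, 139, 139, 138, 137, 138, 139, 139, 138, 139, 138, 138, 138, 140, 127, 61, 9, 10, 9, 10, 11]
```

View pics/c5.png

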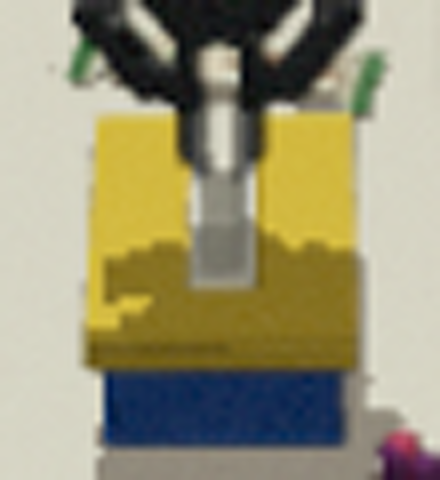

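The lid is seated on the seal: 8 N contact force, lid and tub both centred at about column 308. I'll release, back off and shut the fingers.

```bash
python3 -m inch '[[[0,0,-0.001,0,0,0,0.6],[0,0,-0.001,0,0,0,0.2],[0,0,-0.001,0,0,0,-0.2],[0,0,-0.001,0,0,0,-0.2],[0,0,-0.03,0,0,0,-0.2],[0,0,-0.06,0,0,0,-0.2],[0,0,-0.07,0,0,0,0.5],[0,0,-0.07,0,0,0,1],[0,0,-0.07,0,0,0,1],[0,0,-0.07,0,0,0,1]]]' 20; cat > nx.py <<'E'
from h import *
C=np.array([.513,-.2005]);Y=.105
R=Ro.from_euler('z',Y).as_matrix()[:2,:2]
for i,(a,b) in enumerate([(-1,-1),(-1,1),(1,-1),(1,1)]):
    c=C+R@[a*.046,b*.066]; print(i,c,rel(np.r_[c,.1],toolR(Y)))
o=sensors.get_obs();print(o['ft_force'],o['joint_pos'],o['grip_width'])
E
python3 nx.py; python3 f4.py 6
```

```text
clock: 10.7
position: [0.5126, -0.2005, 0.1656]
ee_rot: [0.67, 0.742, -0.0, -0.001]
ft_force: [-1.0, 0.0, 0.1]
grip_width: 0.0
grasp_force: 0.0
0 [ 0.4742 -0.271 ] [-0.0663 -0.0452  0.0656 -0.0025 -0.0015 -0.0034]
1 [ 0.4603 -0.1397] [ 0.0657 -0.0457  0.0658 -0.0025 -0.0015 -0.0034]
2 [ 0.5657 -0.2613] [-0.066   0.0468  0.0654 -0.0025 -0.0015 -0.0034]
3 [ 0.5518 -0.13  ] [ 0.066   0.0463  0.0656 -0.0025 -0.0015 -0.0034]
[-1.0389  0.0346  0.1239] [ 1.0099  0.3253 -0.8515  1.7013  0.2567  1.2351  0.1997] 0.0002717025600077318
tcp [ 0.5128 -0.2004  0.1658] [0.084  0.1401 1.2166]
0.028 [ 0.5229 -0.281   0.0966] 0.1702 top L [[351.6, 217.3], [352.1, 215.7], [349.1, 179.3], [349.6, 177.2]]
0.031 [ 0.5255 -0.2775  0.0968] 0.1673 top L [[350.5, 216.7], [350.9, 215.1], [348.0, 178.7], [348.4, 176.7]]
0.034 [ 0.5231 -0.2753  0.1415] 0.1627 top L [[350.6, 218.7], [351.1, 217.2], [346.4, 180.9], [346.8, 178.9]]
190 [11, 17, 47, 102, 133, 137, 139, 139, 139, 139, 140, 139]
200 [11, 14, 26, 73, 123, 137, 138, 139, 138, 139, 138, 139]
210 [9, 11, 17, 42, 97, 132, 138, 138, 137, 137, 139, 138]
[9, 11, 10, 11, 11, 11, 11, 10, 11, 12, 24, 63, 113, 137, 141, 140, 139, 141, 139, 139, 139, 139, 139, 139, 139, 138, 137, 138, 138, 139, 139, 139, 137, 138, 139, 139, 139, 138, 139, 139, 137, 139, 137, 137, 137, 135, 136, 137, 123, 67, 11, 10, 11, 10, 13]
```

View pics/c6.png

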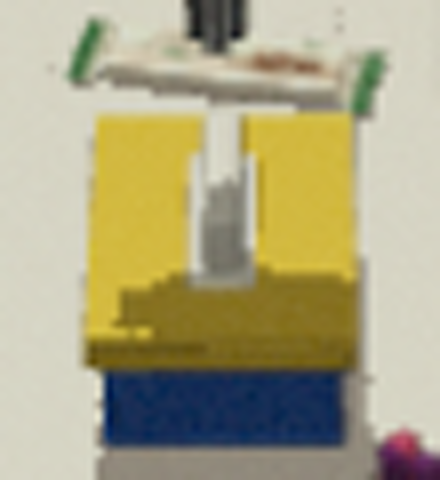

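The lid stayed in place (side, columns 291-325) and the fingers are clear and shut. Now corner 0: move over it, then step down while watching the force.

```bash
python3 -m inch '[[[-0.066,-0.045,0,-0.002,-0.001,-0.003,1],[-0.066,-0.045,0.03,-0.002,-0.001,-0.003,1],[-0.066,-0.045,0.06,-0.002,-0.001,-0.003,1],[-0.066,-0.045,0.066,-0.002,-0.001,-0.003,1],[-0.066,-0.045,0.066,-0.002,-0.001,-0.003,1],[-0.066,-0.045,0.066,-0.002,-0.001,-0.003,1]]]'; python3 -m inch '[[[0,0,0.004,0,0,0,1],[0,0,0.009,0,0,0,1],[0,0,0.011,0,0,0,1],[0,0,0.011,0,0,0,1]]]'; python3 -m inch '[[[0,0,0.002,0,0,0,1],[0,0,0.002,0,0,0,1]]]'
```

```text
clock: 11.4
position: [0.4764, -0.27, 0.1022]
ee_rot: [0.669, 0.744, 0.001, 0.001]
ft_force: [0.3, -0.3, 1.6]
grip_width: 0.005
grasp_force: 0.0
clock: 11.8
position: [0.4751, -0.2707, 0.0897]
ee_rot: [0.669, 0.743, 0.0, 0.0]
ft_force: [0.1, -0.4, 0.6]
grip_width: 0.002
grasp_force: 0.0
clock: 12.0
position: [0.4752, -0.2708, 0.0878]
ee_rot: [0.669, 0.743, 0.0, 0.001]
ft_force: [-0.2, 0.1, -0.2]
grip_width: -0.001
grasp_force: 0.0
```

```bash
for i in 1; do python3 -m inch '[[[0,0,0.002,0,0,0,1],[0,0,0.002,0,0,0,1]]]'; done; python3 -m inch '[[[0,0,0.002,0,0,0,1],[0,0,0.002,0,0,0,1]]]'
```

```text
clock: 12.2
position: [0.4751, -0.2708, 0.0857]
ee_rot: [0.669, 0.743, 0.0, 0.0]
ft_force: [0.0, 0.0, 0.4]
grip_width: -0.002
grasp_force: 0.0
clock: 12.4
position: [0.4751, -0.2708, 0.0837]
ee_rot: [0.669, 0.743, 0.0, 0.0]
ft_force: [0.5, -0.1, -0.1]
grip_width: -0.001
grasp_force: 0.0
```

```bash
python3 -m inch '[[[0,0,0.002,0,0,0,1],[0,0,0.002,0,0,0,1]]]'; python3 -m inch '[[[0,0,0.002,0,0,0,1],[0,0,0.002,0,0,0,1]]]'
```

```text
clock: 12.6
position: [0.4751, -0.2708, 0.0817]
ee_rot: [0.669, 0.743, 0.0, 0.0]
ft_force: [0.4, 0.7, -0.1]
grip_width: 0.003
grasp_force: 0.0
clock: 12.8
position: [0.4751, -0.2708, 0.0797]
ee_rot: [0.669, 0.743, 0.0, 0.0]
ft_force: [-0.9, -0.3, -1.0]
grip_width: 0.0
grasp_force: 0.0
```

```bash
python3 -m inch '[[[0,0,0.002,0,0,0,1],[0,0,0.002,0,0,0,1]]]'; python3 -m inch '[[[0,0,0.002,0,0,0,1],[0,0,0.002,0,0,0,1]]]'; python3 - <<'E'
from h import *
cv2.imwrite('pics/side7.png',imaging.camera('side'));Sd=cv2.imread('pics/side7.png')
o=sensors.get_obs();P=np.array(o['position'])
print(proj('side',[P,P-[0,0,.017],P-[0,0,.005]]))
# dark gripper column above lid
c=int(round(proj('side',[P])[0][0]))
for y in range(195,245): print(y,Sd[y,c-5:c+6].mean(axis=-1).round().astype(int).tolist())
E
```

```text
clock: 13.0
position: [0.4751, -0.2708, 0.0777]
ee_rot: [0.669, 0.743, 0.0, 0.0]
ft_force: [0.9, 0.7, -0.5]
grip_width: -0.001
grasp_force: 0.0
clock: 13.2
position: [0.4751, -0.2708, 0.0757]
ee_rot: [0.669, 0.743, 0.0, 0.0]
ft_force: [0.1, -0.5, -0.6]
grip_width: 0.002
grasp_force: 0.0
[[294.2947 227.9948]
 [294.4349 231.7041]
 [294.3361 229.0904]]
195 [29, 29, 30, 30, 27, 20, 23, 23, 17, 24, 27]
196 [27, 16, 21, 25, 22, 22, 22, 23, 25, 26, 25]
197 [29, 26, 29, 19, 24, 19, 25, 21, 23, 20, 22]
198 [19, 24, 21, 20, 24, 27, 29, 24, 28, 21, 19]
199 [30, 26, 21, 22, 27, 28, 19, 23, 26, 20, 27]
200 [27, 22, 28, 23, 22, 18, 23, 26, 30, 26, 11]
201 [26, 26, 28, 23, 27, 24, 24, 25, 20, 29, 23]
202 [27, 33, 27, 27, 27, 26, 28, 24, 21, 25, 25]
203 [20, 27, 27, 32, 26, 25, 21, 24, 29, 21, 26]
204 [17, 20, 27, 23, 21, 20, 22, 27, 20, 26, 29]
205 [22, 17, 24, 20, 14, 24, 26, 24, 25, 27, 23]
206 [29, 18, 18, 24, 24, 26, 20, 22, 32, 28, 25]
207 [27, 19, 30, 20, 24, 26, 23, 25, 24, 26, 25]
208 [24, 24, 23, 26, 32, 22, 29, 24, 25, 27, 22]
209 [9, 26, 21, 23, 17, 25, 24, 22, 25, 22, 22]
210 [19, 17, 2
[... 1110 characters left out ...]
3, 95, 89, 97, 113]
232 [204, 153, 94, 90, 91, 88, 85, 82, 86, 85, 89]
233 [203, 150, 73, 78, 78, 75, 79, 71, 70, 73, 71]
234 [202, 143, 74, 79, 76, 77, 80, 76, 78, 75, 78]
235 [200, 142, 75, 79, 78, 79, 80, 82, 73, 73, 77]
236 [207, 202, 193, 126, 65, 65, 67, 65, 65, 65, 58]
237 [208, 209, 207, 192, 55, 55, 55, 51, 49, 50, 48]
238 [207, 207, 208, 198, 52, 58, 52, 48, 50, 50, 47]
239 [208, 207, 210, 199, 51, 54, 50, 56, 49, 45, 51]
240 [209, 208, 202, 146, 51, 46, 53, 44, 50, 52, 51]
241 [209, 208, 207, 194, 58, 44, 42, 45, 49, 50, 46]
242 [209, 208, 208, 198, 55, 43, 44, 50, 51, 51, 49]
243 [207, 209, 201, 142, 59, 52, 48, 51, 43, 49, 52]
244 [208, 209, 200, 132, 63, 48, 51, 51, 50, 55, 56]
```

In the picture the shut tips end at about the TCP and are still a few mm above the plate, so I'll continue down.

```bash
python3 -m inch '[[[0,0,0.002,0,0,0,1],[0,0,0.003,0,0,0,1]]]'; python3 -m inch '[[[0,0,0.002,0,0,0,1],[0,0,0.002,0,0,0,1]]]'; python3 -m inch '[[[0,0,0.002,0,0,0,1],[0,0,0.002,0,0,0,1]]]'
```

```text
clock: 13.45
position: [0.4752, -0.2708, 0.0728]
ee_rot: [0.669, 0.743, 0.0, 0.001]
ft_force: [0.8, -0.2, 0.4]
grip_width: -0.002
grasp_force: 0.0
clock: 13.65
position: [0.4751, -0.2708, 0.0706]
ee_rot: [0.669, 0.743, 0.0, 0.0]
ft_force: [0.9, -0.5, -0.1]
grip_width: 0.002
grasp_force: 0.0
clock: 13.85
position: [0.4751, -0.2707, 0.0687]
ee_rot: [0.669, 0.743, 0.0, 0.0]
ft_force: [0.0, -0.4, 0.0]
grip_width: 0.003
grasp_force: 0.0
```

```bash
python3 -m inch '[[[0,0,0.002,0,0,0,1],[0,0,0.002,0,0,0,1]]]'; python3 -m inch '[[[0,0,0.002,0,0,0,1],[0,0,0.002,0,0,0,1]]]';  python3 - <<'E'
from h import *
cv2.imwrite('pics/side8.png',imaging.camera('side'));Sd=cv2.imread('pics/side8.png')
cv2.imwrite('pics/top8.png',imaging.camera('top'))
o=sensors.get_obs();P=np.array(o['position'])
print(P,o['ft_force'],proj('side',[P,P+[0,0,.005]]))
for y in range(222,240): print(y,Sd[y,289:300].mean(axis=-1).round().astype(int).tolist(), (Sd[y,289:300,2].astype(int)-Sd[y,289:300,0]).tolist())
E
```

```text
clock: 14.05
position: [0.4751, -0.2708, 0.0667]
ee_rot: [0.669, 0.743, 0.0, 0.0]
ft_force: [0.2, 0.5, -0.1]
grip_width: 0.002
grasp_force: 0.0
clock: 14.25
position: [0.4754, -0.2708, 0.0649]
ee_rot: [0.669, 0.743, 0.0, 0.001]
ft_force: [0.8, 0.3, -0.3]
grip_width: 0.001
grasp_force: 0.0
[ 0.4752 -0.2708  0.0649] [-0.1576  0.5571 -0.0697] [[294.4024 230.3835]
 [294.3613 229.2924]]
222 [151, 27, 32, 25, 26, 28, 26, 21, 32, 90, 144] [15, -1, -4, -1, 3, -3, -3, -6, 10, 85, 141]
223 [195, 111, 28, 55, 91, 39, 76, 31, 37, 94, 156] [18, 11, -2, 5, 3, 0, 0, -1, 18, 94, 146]
224 [201, 125, 32, 67, 88, 46, 84, 52, 36, 97, 153] [18, 12, 1, 0, 2, 2, 5, 0, 17, 94, 148]
225 [200, 124, 31, 66, 81, 44, 87, 56, 35, 95, 153] [17, 12, -3, 2, 3, 2, 5, -1, 17, 95, 149]
226 [204, 160, 32, 66, 86, 45, 85, 55, 38, 99, 153] [18, 16, 1, 1, 1, 2, 5, 3, 13, 92, 149]
227 [203, 165, 32, 60, 83, 48, 87, 56, 38, 96, 153] [19, 16, -4, 3, 5, 3, 3, -1, 15, 95, 148]
228 [204, 165, 25, 53, 83, 50, 87, 52, 33, 99, 155] [17, 15, 0, 0, 3, 4, 4, -1, 15, 90, 146]
229 [202, 152, 26, 50, 84, 50, 87, 52, 39, 105, 156] [19, 47
[... 327 characters left out ...]

233 [202, 149, 78, 76, 79, 76, 78, 77, 75, 77, 77] [20, 56, 79, 83, 83, 83, 84, 80, 84, 81, 80]
234 [201, 144, 74, 80, 81, 75, 80, 76, 77, 76, 79] [20, 49, 78, 83, 83, 91, 83, 88, 85, 87, 85]
235 [203, 143, 77, 77, 80, 76, 78, 78, 81, 78, 75] [20, 49, 81, 89, 85, 89, 87, 88, 83, 87, 94]
236 [208, 203, 193, 126, 69, 63, 66, 60, 63, 63, 65] [18, 20, 20, 31, -3, -5, 1, -2, -2, -5, -4]
237 [208, 208, 207, 192, 48, 55, 52, 54, 52, 54, 51] [19, 19, 17, 18, -66, -67, -61, -58, -60, -54, -58]
238 [208, 208, 209, 199, 46, 55, 53, 46, 48, 50, 48] [19, 19, 17, 16, -70, -69, -62, -70, -68, -67, -68]
239 [207, 207, 208, 198, 50, 51, 52, 44, 49, 52, 55] [17, 18, 18, 16, -71, -75, -63, -77, -66, -63, -62]
```

```bash
python3 -m inch '[[[0,0,0.002,0,0,0,1],[0,0,0.002,0,0,0,1]]]'; python3 -m inch '[[[0,0,0.002,0,0,0,1],[0,0,0.002,0,0,0,1]]]';python3 -m inch '[[[0,0,0.002,0,0,0,1],[0,0,0.002,0,0,0,1]]]'
```

```text
clock: 14.55
position: [0.4753, -0.2709, 0.0631]
ee_rot: [0.669, 0.743, 0.0, 0.001]
ft_force: [-1.7, -0.2, 3.8]
grip_width: -0.001
grasp_force: 1.8
clock: 14.75
position: [0.4752, -0.271, 0.0612]
ee_rot: [0.669, 0.743, 0.0, 0.001]
ft_force: [-2.5, 0.2, 3.7]
grip_width: 0.003
grasp_force: 2.5
clock: 14.95
position: [0.4754, -0.2711, 0.0602]
ee_rot: [0.669, 0.743, -0.0, 0.001]
ft_force: [-7.0, 2.2, 16.4]
grip_width: 0.003
grasp_force: 8.1
```

Contact came at TCP z≈0.0635, and the corner went solid at 16 N at z≈0.060. Next, corner 1 (+132 mm along tool x).

```bash
python3 -m inch '[[[0,0,-0.01,0,0,0,1],[0.04,0,-0.014,0,0,0,1],[0.09,0,-0.014,0,0,0,1],[0.132,0,-0.014,0,0,0,1],[0.132,0,-0.014,0,0,0,1],[0.132,0,-0.01,0,0,0,1],[0.132,0,-0.007,0,0,0,1],[0.132,0,-0.007,0,0,0,1]]]';python3 -m inch '[[[0,0,0.002,0,0,0,1],[0,0,0.002,0,0,0,1]]]'; python3 -m inch '[[[0,0,0.002,0,0,0,1],[0,0,0.002,0,0,0,1]]]';python3 -m inch '[[[0,0,0.002,0,0,0,1],[0,0,0.002,0,0,0,1]]]'
```

```text
clock: 15.75
position: [0.4611, -0.1406, 0.0652]
ee_rot: [0.67, 0.742, 0.0, 0.0]
ft_force: [0.4, 0.7, 0.3]
grip_width: -0.001
grasp_force: 0.0
clock: 15.95
position: [0.4614, -0.1403, 0.0637]
ee_rot: [0.67, 0.743, 0.0, 0.001]
ft_force: [-0.5, -0.1, 1.2]
grip_width: 0.002
grasp_force: 0.3
clock: 16.15
position: [0.4615, -0.1402, 0.0619]
ee_rot: [0.669, 0.743, 0.0, 0.001]
ft_force: [-1.6, -1.9, 3.6]
grip_width: 0.0
grasp_force: 1.5
clock: 16.35
position: [0.4616, -0.1401, 0.0604]
ee_rot: [0.669, 0.743, -0.0, 0.001]
ft_force: [-4.6, -1.7, 9.9]
grip_width: 0.001
grasp_force: 5.0
```

```bash
python3 -m inch '[[[0,0,0.0015,0,0,0,1],[0,0,0.0015,0,0,0,1]]]'; python3 -m inch '[[[0,0,-0.01,0,0,0,1],[0,0.045,-0.012,0,0,0,1],[0,0.092,-0.012,0,0,0,1],[0,0.092,-0.012,0,0,0,1],[0,0.092,-0.012,0,0,0,1],[0,0.092,-0.009,0,0,0,1],[0,0.092,-0.009,0,0,0,1]]]';python3 -m inch '[[[0,0,0.002,0,0,0,1],[0,0,0.002,0,0,0,1]]]'; python3 -m inch '[[[0,0,0.002,0,0,0,1],[0,0,0.002,0,0,0,1]]]'
```

```text
clock: 16.55
position: [0.4617, -0.1401, 0.06]
ee_rot: [0.669, 0.743, -0.001, 0.001]
ft_force: [-12.1, -0.2, 27.8]
grip_width: -0.001
grasp_force: 14.4
clock: 17.25
position: [0.5519, -0.1305, 0.0672]
ee_rot: [0.669, 0.743, -0.0, 0.0]
ft_force: [0.3, -0.8, -0.7]
grip_width: 0.001
grasp_force: 0.0
clock: 17.45
position: [0.5525, -0.1304, 0.0655]
ee_rot: [0.669, 0.743, -0.0, 0.001]
ft_force: [0.0, 0.2, 1.0]
grip_width: -0.005
grasp_force: 0.0
clock: 17.65
position: [0.5529, -0.1302, 0.0637]
ee_rot: [0.669, 0.743, 0.0, 0.001]
ft_force: [-2.0, -1.5, 4.3]
grip_width: 0.002
grasp_force: 2.1
```

```bash
python3 -m inch '[[[0,0,0.002,0,0,0,1],[0,0,0.002,0,0,0,1]]]'; python3 -m inch '[[[0,0,0.002,0,0,0,1],[0,0,0.002,0,0,0,1]]]'; python3 -m inch '[[[0,0,0.001,0,0,0,1],[0,0,0.001,0,0,0,1]]]'
```

```text
clock: 17.85
position: [0.553, -0.1301, 0.0617]
ee_rot: [0.669, 0.743, 0.0, 0.001]
ft_force: [-1.9, -1.1, 4.0]
grip_width: 0.0
grasp_force: 1.9
clock: 18.05
position: [0.5532, -0.1301, 0.0604]
ee_rot: [0.669, 0.743, 0.0, 0.001]
ft_force: [-3.8, 0.7, 10.0]
grip_width: 0.002
grasp_force: 5.6
clock: 18.25
position: [0.5533, -0.1301, 0.0602]
ee_rot: [0.669, 0.743, -0.0, 0.001]
ft_force: [-9.0, -0.4, 21.8]
grip_width: -0.002
grasp_force: 10.5
```

Corner 3 is seated at z=0.0602. Now corner 2 (-132 mm along tool x).

```bash
python3 -m inch '[[[0,0,-0.01,0,0,0,1],[-0.04,0,-0.014,0,0,0,1],[-0.09,0,-0.014,0,0,0,1],[-0.132,0,-0.014,0,0,0,1],[-0.132,0,-0.014,0,0,0,1],[-0.132,0,-0.01,0,0,0,1],[-0.132,0,-0.007,0,0,0,1],[-0.132,0,-0.007,0,0,0,1]]]';python3 -m inch '[[[0,0,0.002,0,0,0,1],[0,0,0.002,0,0,0,1]]]'; python3 -m inch '[[[0,0,0.002,0,0,0,1],[0,0,0.002,0,0,0,1]]]';python3 -m inch '[[[0,0,0.002,0,0,0,1],[0,0,0.002,0,0,0,1]]]';python3 -m inch '[[[0,0,0.001,0,0,0,1],[0,0,0.001,0,0,0,1]]]'
```

```text
clock: 19.05
position: [0.5669, -0.2598, 0.0653]
ee_rot: [0.668, 0.744, 0.0, 0.0]
ft_force: [-0.3, -0.4, -0.2]
grip_width: 0.001
grasp_force: 0.0
clock: 19.25
position: [0.567, -0.26, 0.0637]
ee_rot: [0.669, 0.744, 0.0, 0.001]
ft_force: [-0.5, 1.7, 3.0]
grip_width: 0.003
grasp_force: 1.0
clock: 19.45
position: [0.5671, -0.2604, 0.0616]
ee_rot: [0.669, 0.743, 0.001, 0.001]
ft_force: [-0.2, 2.6, 3.4]
grip_width: -0.0
grasp_force: 1.4
clock: 19.65
position: [0.5672, -0.2608, 0.06]
ee_rot: [0.669, 0.743, 0.001, 0.001]
ft_force: [-0.9, 4.0, 7.6]
grip_width: -0.001
grasp_force: 3.9
clock: 19.85
position: [0.5672, -0.2608, 0.0599]
ee_rot: [0.669, 0.743, 0.0, 0.001]
ft_force: [-4.8, 5.6, 16.4]
grip_width: -0.0
grasp_force: 8.2
```

Second round: verify corners 0, 1, 3 and 2 with firm presses.

```bash
python3 -m inch '[[[0,0,0.0006,0,0,0,1],[0,0,0.0006,0,0,0,1]]]'; python3 -m inch '[[[0,0,-0.01,0,0,0,1],[0,-0.045,-0.012,0,0,0,1],[0,-0.092,-0.012,0,0,0,1],[0,-0.092,-0.012,0,0,0,1],[0,-0.092,-0.012,0,0,0,1],[0,-0.092,-0.006,0,0,0,1],[0,-0.092,-0.004,0,0,0,1],[0,-0.092,-0.004,0,0,0,1]]]';python3 -m inch '[[[0,0,0.002,0,0,0,1],[0,0,0.002,0,0,0,1]]]'; python3 -m inch '[[[0,0,0.002,0,0,0,1],[0,0,0.002,0,0,0,1]]]'
```

```text
clock: 20.05
position: [0.5673, -0.2609, 0.0599]
ee_rot: [0.669, 0.743, 0.0, 0.001]
ft_force: [-7.1, 5.6, 21.5]
grip_width: 0.001
grasp_force: 10.7
clock: 20.85
position: [0.4759, -0.2701, 0.0612]
ee_rot: [0.669, 0.744, 0.001, 0.0]
ft_force: [-0.5, -0.2, 0.7]
grip_width: -0.001
grasp_force: 0.0
clock: 21.05
position: [0.4759, -0.2704, 0.06]
ee_rot: [0.669, 0.743, 0.001, 0.001]
ft_force: [1.0, 1.1, 1.9]
grip_width: -0.001
grasp_force: 1.1
clock: 21.25
position: [0.4761, -0.2704, 0.0598]
ee_rot: [0.669, 0.743, -0.0, 0.001]
ft_force: [-8.8, 5.1, 24.6]
grip_width: -0.0
grasp_force: 12.3
```

```bash
python3 -m inch '[[[0,0,-0.01,0,0,0,1],[0.04,0,-0.014,0,0,0,1],[0.09,0,-0.014,0,0,0,1],[0.132,0,-0.014,0,0,0,1],[0.132,0,-0.014,0,0,0,1],[0.132,0,-0.007,0,0,0,1],[0.132,0,-0.004,0,0,0,1],[0.132,0,-0.002,0,0,0,1],[0.132,0,-0.002,0,0,0,1]]]';python3 -m inch '[[[0,0,0.002,0,0,0,1],[0,0,0.002,0,0,0,1]]]'
python3 -m inch '[[[0,0,-0.01,0,0,0,1],[0,0.045,-0.012,0,0,0,1],[0,0.092,-0.012,0,0,0,1],[0,0.092,-0.012,0,0,0,1],[0,0.092,-0.012,0,0,0,1],[0,0.092,-0.006,0,0,0,1],[0,0.092,-0.002,0,0,0,1],[0,0.092,-0.002,0,0,0,1]]]';python3 -m inch '[[[0,0,0.002,0,0,0,1],[0,0,0.002,0,0,0,1]]]'
```

```text
clock: 22.15
position: [0.4613, -0.1407, 0.0599]
ee_rot: [0.67, 0.742, -0.0, 0.0]
ft_force: [-5.5, 0.7, 11.2]
grip_width: -0.0
grasp_force: 5.4
clock: 22.35
position: [0.4615, -0.1407, 0.0597]
ee_rot: [0.67, 0.742, -0.001, 0.0]
ft_force: [-17.1, 3.0, 40.2]
grip_width: 0.003
grasp_force: 20.1
clock: 23.15
position: [0.5521, -0.1308, 0.06]
ee_rot: [0.67, 0.743, -0.0, 0.001]
ft_force: [-1.0, -0.8, 4.5]
grip_width: -0.004
grasp_force: 2.2
clock: 23.35
position: [0.5522, -0.1308, 0.0598]
ee_rot: [0.67, 0.743, -0.001, 0.001]
ft_force: [-12.7, 1.0, 25.7]
grip_width: 0.0
grasp_force: 12.7
```

All four corners are solid at the same height (0.0598±0.0002) under more than 20 N. I'll back away and check the pose and the bystanders numerically.

```bash
python3 -m inch '[[[0,0,-0.03,0,0,0,1],[0,0,-0.07,0,0,0,1],[0,0,-0.12,0,0,0,1],[0,0,-0.16,0,0,0,1],[0,0,-0.2,0,0,0,1],[0,0,-0.2,0,0,0,1],[0,0,-0.2,0,0,0,1]]]'; python3 - <<'E'
from h import *
s=imaging.camera('side')
r=(280,192,335,250)
ye=lambda h,b:(h[...,0]>20)&(h[...,0]<36)&(h[...,1]>110)&(h[...,2]>50)
m=mask(s,r,ye)
f=lambda p:(Ro.from_euler('zyx',[p[2],p[3],p[4]]).as_matrix(),np.r_[p[:2],.06])
print('lid seated fit x y yaw ty tx',fit([('side',r,m)],f,[.513,-.2,.1,0,0],LID,[.02,.02,.05,.03,.03]))
s0=cv2.imread('pics/side0.png')
for n in("wafer_bar","jar_white","jar_red","stick_cup","lolly","stapler"): print(n,[np.round(d['pixel'],1).tolist() for d in spotter.look_for(n,'side')[:1]])
d=cv2.absdiff(s,s0).max(axis=2)>60
n,_,st,_=cv2.connectedComponentsWithStats(np.uint8(d)); print([x[:5].tolist() for x in st[1:] if x[4]>25])
E
```

```text
clock: 24.05
position: [0.5524, -0.1305, 0.2581]
ee_rot: [0.67, 0.743, -0.0, 0.001]
ft_force: [0.1, -0.2, -1.4]
grip_width: 0.001
grasp_force: 0.0
lid seated fit x y yaw ty tx (array([ 0.5132, -0.2017,  0.1047,  0.0076, -0.027 ]), np.float64(0.02015647792070017))
wafer_bar [[312.9, 195.5]]
jar_white [[344.2, 187.7]]
jar_red [[300.7, 269.7]]
stick_cup [[333.6, 261.6]]
lolly []
stapler [[309.5, 301.5]]
[[260, 45, 68, 16, 493], [302, 115, 41, 51, 1128], [258, 205, 88, 64, 1991], [340, 246, 9, 23, 140]]
```

```bash
python3 -c "
from workcell import order
print(order.hand_in())"
```

```text
the job is handed in; nothing more can be done
None
```

The lid is off the display tub and on the spare tub, and all four corners are pressed until solid at the same height (0.0598–0.0599 m under 21–40 N). The job is handed in at about 24 s, but I viewed 11 pictures (limit 10), one press read 40.2 N at the wrist (fingertips on the lid), and the lollipop was not detected in my last check of the bystanders.

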